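Open the steam cleaner's filler cap

ROBOT

A 7-joint arm with a two-finger parallel gripper is mounted at the origin on the work surface. World frame = base frame: x ahead of the robot, y to its left, z up, the work surface at z = 0. Lengths are in m, angles in rad, forces in N, time in s.
With the tool pointing down it reaches from about 0.4 to 0.85 m from the base axis. Payload 10.4 kg.
Tool frame: the origin (TCP) lies on the mounting face of the last link; the fingertips stand r.tips_ahead ahead of it and the grasp point (between the pads) lies 164 mm ahead of it (r.tips_ahead is the distance from the TCP to the fingertips, in m); z points along the fingers, y is the line along which they close (so a half turn about z gives the same grasp; the last joint's range is limited). The gripper opens to 87 mm and grips with 3 to 60 N. Pads are 19 mm wide; open, the fingers measure 117 mm over their backs; the gripper's body (75 mm by 190 mm) begins 51 mm behind the grasp point.
Start: joints at [-1.167, 0.332, -0.065, 1.46, 0.022, 1.35, -0.088], TCP at [0.259, 0.569, 0.405] pointing down, gripper open.
Joint ranges: [-2.6, 2.6], [-0.5, 2.12], [-1.47, 1.34], [0.16, 2.42], [-1.27, 4.41], [0.06, 2.06], [-2.6, 2.6]. Speed limits (rad/s): [2.22, 2.22, 2.79, 2.79, 3.14, 3.14, 3.14].

INTERFACE

Orientations are given as a unit quaternion [x, y, z, w].
In Python, from bench import telemetry, imaging, job, r gives the robot as it stands.
- The arm moves only by the tool move_arm, never from a script. Its argument "steps" is a list of rows, each an object of numbers: "dx", "dy", "dz": the shift along the tool's x, y, z in cm; "spin": the turn about the tool's z in rad. In form: [{"dx": .., "dy": .., "dz": .., "spin": ..}, ...]. A call has 1 to 12 rows; each row shifts and turns the commanded pose from where the row before left it, along the tool's axes as they then stand; what a row does not reach is not made up. A row lasts 1/10 s, in which the tool goes at most 50 mm and 8.59 degrees, less where a joint would pass 70% of its speed; a pose out of reach is approached as far as the arm can. A call with a gripper value outside its range is refused whole. "claw" is the finger opening in cm, from 0 to 8.7, set as the call begins (left out, the last holds). The fingers move at their own pace and stop on an object; "squeeze" is the grip in N (left out, the last holds). Time passes only in rows, so rows that do not move let the fingers close. It gives the time, the measured TCP pose, the force, the opening and the grip force at its end, in the units of the state.
- telemetry.read_state(): the state, without advancing time (a new reading comes with each control period).
- imaging.camera(name): name is "scene" or "top"; returns a dict with "img" (400x640x3 uint8, red, green, blue), "camera_matrix" (3x3 intrinsics, pixels), "R" (3x3) and "t" (3): a world point X has camera coordinates R X + t. Camera axes: x right, y down, z forward; pixel columns grow to the right and rows downward; lengths in m; the calibration is good to about 2 mm. A picture is of the moment at which its call begins. There is no depth.
- job.close_job(): hands the job in; it is judged then, once.
The state is a dict: "time": time; "joint_positions": joint angles; "joint_vel": joint speeds; "joint_torque": joint torques, N m; "ee_pos": TCP position; "eef_rot": TCP orientation; "ft_force": force on the tool from outside, world axes, zero at the start; "torque": the same for the moment, N m; "width": finger opening in m; "grip_force": force on a finger pad.
Only numpy, scipy, OpenCV 4.12 (cv2) and the standard library are available. Lean on these libraries where they do the work, as an engineer would, in place of code of your own. Each camera call takes 0.05 s, during which the arm holds its last target. There are 200 camera calls.

TASK

Open the steam cleaner's boiler so that it can be refilled: push its safety cap down against the spring, turn it anticlockwise to the stop without forcing it, and lift it straight out. Stand the cap on its foot in the small sheet pan, setting it down gently, and let go. Leave the pan, spatula, measuring cups and ramekins where they are.

Things in the scene. Friction and masses are not known exactly. Their poses are not given: they have to be found in the camera images.
- machine: Compact steam cleaner, light grey shell 215 x 300 x 118 mm high (fixed), with a raised grey cover (to 145 mm) and a black handle (top at 179 mm) on its +y half. Origin: centre of its underside; z up. The round steel filler neck, 60 mm across and 24 mm high, stands on the -y half, its axis at x = 0, y = -72 mm, its rim at z = 142 mm.
- neck (a point): Centre of the neck's rim; axes as machine. Turn the pushed-down cap anticlockwise seen from above: a solid stop comes after 41 to 83 degrees. It differs from neck to neck (the bayonet is hidden and no pose gives its clocking), so it must be felt. The lugs lift out only in the last 6 degrees before the stop; earlier they are under the lip.
- neck_bottom (a point): On the neck's axis, 24 mm below its rim. A spring seat inside presses the cap's foot up: 6 N when locked, 2 N more per mm of push. 3 mm down (12 N) the lugs clear the catch; 5.5 mm down (17 N) the plate lands hard on the rim. Rubbing on the seat resists turning by up to 0.1 N m. The cap may load neck and seat with at most 50 N, all contacts added up.
- cap: Black safety cap, about 120 g, locked in the neck: a plate 64 mm across (68 mm over its skirt) with an upright wing on top and below it a steel stem 25 mm across. Origin: centre of the stem's foot; z up. Above the foot: skirt from 10.5, plate 17.5 to 23.5, wing 23.5 to 53.5 mm. At the start the foot is 12 mm below the rim and the wing within 2 degrees of the machine's x axis.
- cap_wing (a point): Grip point in the cap's wing, 43.5 mm above the foot, 10 mm below the wing's top; axes as cap. The wing is an upright bar 54 mm long (cap's x), 12 mm thick (cap's y), 30 mm tall: fingers go on its two flat sides.
- cap_lug (a point): Outer end of one of the two bayonet lugs on the stem, 4.5 mm above the foot. The lugs lie along the cap's x under the wing, 39.5 mm over both, 6 mm wide, 2 to 7 mm above the foot; hidden inside the neck while the cap is on.
- pan: Small aluminium sheet pan (loose, 320 g), outside 240 (x) x 165 (y) x 25 mm high, walls and floor 3 mm. Origin: centre of its underside; z up.
- pan_floor (a point): Centre of the pan's inner floor, 3 mm above its underside.
- spatula: Bystander: red silicone spatula, 230 mm long along x, lying on the counter. Origin: under its middle.
- cups: Bystander: nested set of stainless measuring cups, 86 mm across, about 50 mm high, handles along -x to 122 mm. Origin: under the cups.
- ramekin0: Bystander: one of four white ceramic ramekins, 82 mm across, 46 mm high, on the aluminium turntable (260 mm across, top 36 mm above the counter). Origin: centre of its underside.
- ramekin1: Bystander: one of four white ceramic ramekins, 82 mm across, 46 mm high, on the aluminium turntable (260 mm across, top 36 mm above the counter). Origin: centre of its underside.
- ramekin2: Bystander: one of four white ceramic ramekins, 82 mm across, 46 mm high, on the aluminium turntable (260 mm across, top 36 mm above the counter). Origin: centre of its underside.
- ramekin3: Bystander: one of four white ceramic ramekins, 82 mm across, 46 mm high, on the aluminium turntable (260 mm across, top 36 mm above the counter). Origin: centre of its underside.
Things that resemble listed ones, but are neither listed nor needed, are in the scene too. What is meant by the cap is not green or pink, and is the larger of those in its own colour.

How it is judged:
On the way, in this order (a step that is already met when the one before it is completed fails the run):
1. the cap, still down in the neck, is turned anticlockwise (more than 34 degrees from locked) (angle between the x axis of cap and the x axis of machine, either way round above 0.6 rad and z of cap in the frame of neck below -0.01 m and horizontal distance between cap and neck below 0.004 m), for 0.1 s.
2. the cap is lifted clear of the neck (z of cap in the frame of neck above 0.02 m), for 0.1 s.
At the end, for the whole second after the job is handed in: The cap stands on its foot on the pan's floor (foot less than 8 mm above the pan's underside, tilted less than 7 degrees), its axis at least 25 mm inside the pan's outer edges (within 95 mm of the pan's centre along x and 58 mm along y), at rest (slower than 20 mm/s) (x of cap in the frame of pan between -0.095 and 0.095 m and y of cap in the frame of pan between -0.058 and 0.058 m and z of cap in the frame of pan between 0 and 0.008 m and angle between cap's own z axis and vertical below 0.12 rad and linear speed of cap below 0.02 m/s); the robot touches nothing.
It fails at once if the cap loads the steam cleaner's neck, catch or spring seat with more than 50 N (forced, rammed or wrenched) (contact force between cap and machine above 50 N).
It fails at once if the cap is let fall (faster than 0.5 m/s with no finger on it, a drop of more than 13 mm) (contact force between the fingers and cap below 0.05 N and linear speed of cap above 0.5 m/s).
It fails at once if the cap is banged into the pan (more than 60 N between them) (contact force between cap and pan above 60 N).
It fails at once if the pan is shoved more than 30 mm (distance of pan from where it was at the start of the episode above 0.03 m).
It fails at once if the spatula, measuring cups or a ramekin are moved by more than 20 mm (distance of any of spatula, cups, ramekin0, ramekin1, ramekin2, ramekin3 from where it was at the start of the episode above 0.02 m).
It also fails if it takes over 72 s, if anything falls off the work surface, if the arm or the gripper's body presses on something with over 40 N, if the wrist force passes 120 N, or if a joint passes its speed limit or range.

## Working session

There is one attempt and no reset: what is moved stays moved. The work goes in short steps, Python scripts to look and compute and a tool call to move; the robot and the scene stay as the last step left them, time stands still between calls to the robot, and variables do not carry over. Pictures are saved under pics/ and viewed, at most 10 in all, crops included, and the job is handed in when it is done.

Besides the shell and the picture viewer there is one more tool, called in YAML: its name, and indented under it one key for each argument. move_arm: Moves the arm, as the interface text tells. Its arguments: {"type":"object","properties":{"steps":{"type":"array","items":{"type":"object","properties":{"dx":{"type":"number"},"dy":{"type":"number"},"dz":{"type":"number"},"spin":{"type":"number"}}}},"claw":{"type":"number"},"squeeze":{"type":"number"}},"required":["steps"]}

```bash
mkdir -p pics; cat > h.py <<'E'
import numpy as np, cv2
from bench import telemetry, imaging, job, r
def cam(n,f=None):
    c=imaging.camera(n); 
    if f: cv2.imwrite('pics/'+f,c['img'][:,:,::-1])
    return c
def ray(c,u,v,z):
    K,R,t=map(np.array,(c['camera_matrix'],c['R'],c['t']))
    d=R.T@np.linalg.solve(K,[u,v,1.]);o=-R.T@t
    return o+d*(z-o[2])/d[2]
def proj(c,X):
    p=np.array(c['camera_matrix'])@(np.array(c['R'])@np.array(X)+np.array(c['t']));return p[:2]/p[2]
E
python3 - <<'E'
from h import *
for n in('scene','top'):
    c=cam(n,n+'0.png');print(n,-np.array(c['R']).T@np.array(c['t']),np.round(c['camera_matrix'],1).tolist())
print(telemetry.read_state(),r.tips_ahead)
E
```

```text
scene [1.18049124 0.82388478 1.05741812] [[514.2, 0.0, 312.6], [0.0, 514.2, 198.6], [0.0, 0.0, 1.0]]
top [ 0.44162836 -0.10985033  1.11278092] [[367.3, 0.0, 319.3], [0.0, 367.3, 200.0], [0.0, 0.0, 1.0]]
{'time': 0.1, 'joint_positions': array([-1.16659672,  0.33280561, -0.06471958,  1.4608484 ,  0.02160268,
        1.34990016, -0.08848528]), 'joint_vel': array([ 4.36462098e-04, -1.14646353e-03, -2.09217148e-04, -3.26246899e-03,
        1.28796369e-07, -3.69239596e-04, -6.48326152e-04]), 'joint_torque': array([ 1.53977166e-03, -6.24545717e+01,  2.49230635e-02, -3.90714312e+01,
       -6.14569592e-02,  3.67059745e-02,  3.92703350e-05]), 'ee_pos': array([0.25866219, 0.56883847, 0.40403958]), 'eef_rot': array([ 2.11757932e-01,  9.77321942e-01, -6.23662066e-04, -1.07904876e-04]), 'ft_force': array([-0.13574661,  0.1804086 , -0.09890921]), 'torque': array([-0.03987686,  0.01205546,  0.0678618 ]), 'grip_force': 0.0, 'width': 0.08710860050252481} 0.1822
```

View pics/scene0.png

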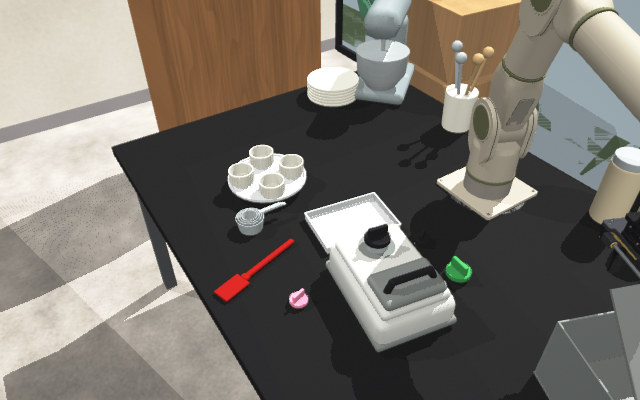

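View pics/top0.png

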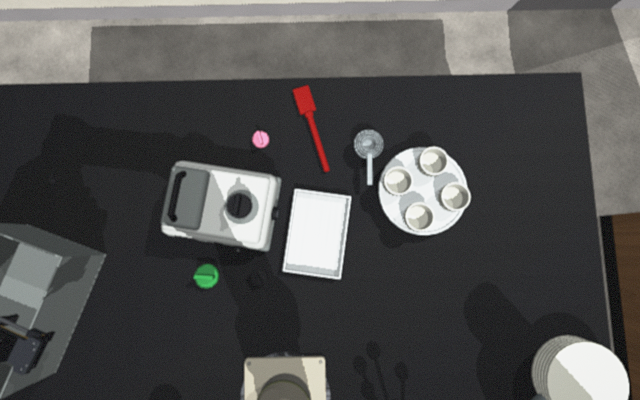

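Scene view: cap at about (376,236) on the machine, with the pan beyond it. Top view: cap at about (240,206), machine centre (221,205), pan centre (317,233). Image up is +x and left is +y.

```bash
python3 - <<'E'
from h import *
c=cam('top');s=cam('scene')
g=c['img'].astype(int)
m=(g.max(2)>70).astype(np.uint8)
def blob(m,u,v,name):
    n,l,st,ce=cv2.connectedComponentsWithStats(m)
    k=l[v,u]; 
    mm=(l==k).astype(np.uint8); cs,_=cv2.findContours(mm,0,2)
    rct=cv2.minAreaRect(max(cs,key=cv2.contourArea)); print(name,st[k],ce[k],rct); return rct,mm
mr,_=blob(m,265,185,'machine')
pr,_=blob(m,317,233,'pan')
b=cv2.boxPoints(pr); P=[ray(c,*q,0.025) for q in b]; print('pan corners',np.round(P,4).tolist(),np.mean(P,0), [np.linalg.norm(P[i]-P[i-1]) for i in range(4)])
b=cv2.boxPoints(mr); P=[ray(c,*q,0.1) for q in b]; print('mach',np.round(P,4).tolist(),np.mean(P,0), [np.linalg.norm(P[i]-P[i-1]) for i in range(4)])
a=cv2.resize(c['img'][150:280,150:290],None,fx=4,fy=4,interpolation=2)
b=cv2.resize(s['img'][210:280,330:450],None,fx=5,fy=5,interpolation=2)
cv2.imwrite('pics/a.png',a[:,:,::-1]);cv2.imwrite('pics/b.png',b[:,:,::-1])
E
```

```text
machine [ 161  160  121   92 7609] [221.60402155 205.23209357] ((220.23785400390625, 204.8270263671875), (112.91690063476562, 77.56539154052734), 8.972625732421875)
pan [ 282  188   70   92 5136] [316.81873053 233.68049065] ((316.92999267578125, 233.489990234375), (60.52834701538086, 85.84276580810547), 8.130102157592773)
pan corners [[0.3598, 0.0081, 0.025], [0.6096, -0.0304, 0.025], [0.5799, -0.2089, 0.025], [0.3318, -0.1659, 0.025]] [ 0.4702664  -0.09928125  0.025     ] [np.float64(0.17624671964680186), np.float64(0.2527344740071153), np.float64(0.1809623552776056), np.float64(0.2518974886075028)]
mach [[0.4735, 0.3361, 0.1], [0.6879, 0.3084, 0.1], [0.6309, -0.0055, 0.1], [0.4192, 0.0294, 0.1]] [0.5528723  0.16707587 0.1       ] [np.float64(0.3114110141716941), np.float64(0.21626008483021192), np.float64(0.3190326302744887), np.float64(0.2145626920764913)]
```

View pics/a.png

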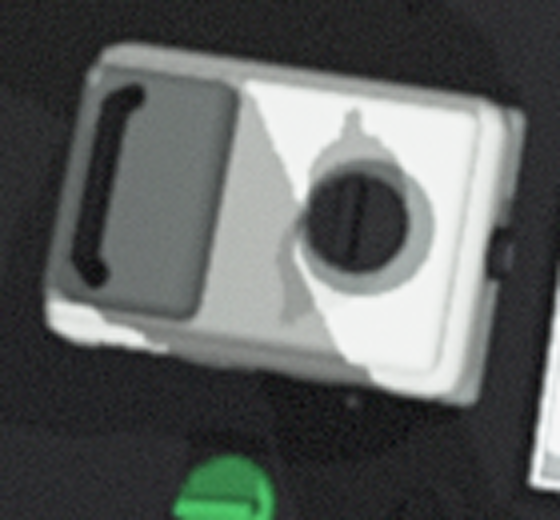

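View pics/b.png

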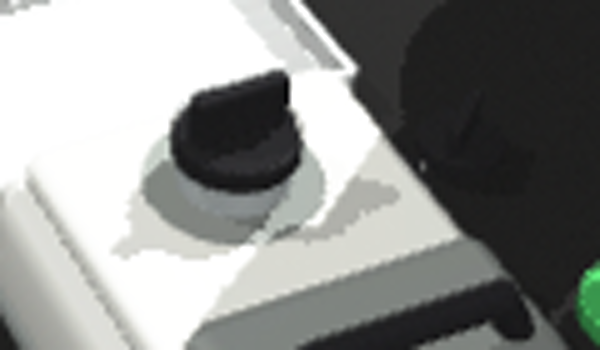

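Crop a: the plate disc is centred at about (355,222), which is (238.8,205.5) in the top view, and the wing runs nearly upright in the image. Crop b: the wing top runs from about (190,100) to (288,72).

```bash
python3 - <<'E'
from h import *
c=cam('top');s=cam('scene')
g=c['img'][150:280,150:290]; g4=cv2.resize(g,None,fx=4,fy=4,interpolation=cv2.INTER_CUBIC).max(2)
m=np.zeros_like(g4); m[140:300,280:430]=(g4[140:300,280:430]<75)
n,l,st,ce=cv2.connectedComponentsWithStats(m);k=l[222,345];cs,_=cv2.findContours((l==k).astype(np.uint8),0,1)
ct=max(cs,key=cv2.contourArea);e=cv2.fitEllipse(ct);print(st[k],e)
u,v=(e[0][0]+.5)/4-.5+150,(e[0][1]+.5)/4-.5+150
print('cap@.147',ray(c,u,v,.147)); X=ray(c,u,v,.147)
# machine yaw from contour edges: cover/body gray boundary lines
ed=cv2.Canny(g4,40,100)
L=cv2.HoughLinesP(ed,1,np.pi/720,50,minLineLength=130,maxLineGap=12)
for x1,y1,x2,y2 in L[:,0]:
    a,b=[ray(c,(p+.5)/4+149.5,(q+.5)/4+149.5,.13) for p,q in((x1,y1),(x2,y2))]
    d=b-a;A=np.degrees(np.arctan2(d[1],d[0]));A=(A+45)%90-45;print((x1,y1,x2,y2),round(A,2))
# wing line: contrast print around the cap
sub=g4[175:270,320:395].astype(int); print(sub[::8,::3])
# scene view: cap mask
h=s['img'].max(2); m=np.zeros_like(h);m[218:252,355:400]=h[218:252,355:400]<60
ys,xs=np.nonzero(m);print(xs.min(),xs.max(),ys.min(),ys.max())
print('proj cap plate centre, wing top ends into scene',proj(s,[*X[:2],.15]))
for yaw in(-9,-6):
  d=np.array([np.cos(np.radians(yaw)),np.sin(np.radians(yaw)),0])*.027
  for sg in(1,-1):print(yaw,proj(s,np.array([X[0],X[1],.1835])+sg*d),proj(c,np.array([X[0],X[1],.1835])+sg*d))
E
```

```text
[ 307  173   99   99 7576] ((356.6693115234375, 222.24560546875), (96.77332305908203, 97.96266174316406), 101.43346405029297)
cap@.147 [0.5444104  0.10477825 0.147     ]
(np.int32(213), np.int32(249), np.int32(241), np.int32(94)) -9.37
[[163 145 127 112 100  94  92  88  74  66  66  59  59  58  60  70  84  92
   94  96 106 114 118 120 118]
 [103  88  79  74  61  48  41  40  41  44  47  50  48  34  25  41  49  51
   50  49  54  66  80  92 107]
 [ 63  54  53  50  48  44  42  36  43  49  50  53  44  33  29  33  42  48
   50  51  53  50  45  46  52]
 [ 52  49  48  51  52  47  41  44  48  52  52  46  38  29  25  36  49  57
   57  51  47  49  54  54  48]
 [ 47  50  51  44  41  42  44  49  50  51  52  47  31  27  37  46  52  51
   49  53  53  52  53  49  49]
 [ 49  48  46  47  47  45  43  47  50  54  52  38  31  30  35  46  49  51
   53  48  53  55  51  53  53]
 [ 49  47  44  48  43  40  45  52  54  52  47  35  30  32  40  48  55  55
   52  54  50  51  55  53  52]
 [ 48  46  46  46  43  45  51  54  55  50  41  32  28  36  46  50  54  56
   56  51  50  52  53  50  54]
 [ 41  48  52  45  44  46  48  50  52  45  35  34  34  42  51  54  53  50
   50  53  53  52  51  52  52]
 [ 52  49  41  45  44  47  54  55  51  44  38  33  34  46  55  51  55  57
   52  50  52  53  52  49  46]
 [ 78  60  49  45  41  46  54  47  42  32  24  31  39  48  54  55  54  52
   52  51  51  46  43  49  69]
 [138 123 101  84  67  57  54  49  41  40  45  45  49  50  51  54  51  46
   45  52  53  63  88 119 148]]
365 399 218 248
proj cap plate centre, wing top ends into scene [376.77765654 236.44204604]
-9 [368.08106341 229.79222662] [237.32649705 193.32059493]
-9 [387.04420802 223.69993858] [233.89283283 214.21865728]
-6 [368.36564936 230.14093348] [236.77854919 193.26051758]
-6 [386.74905076 223.36080262] [234.44432544 214.27965918]
```

move_arm:
  steps:
    - {"dx": -2, "dy": -1.3}
    - {"dx": -3.5, "dy": -2.4}
    - {"dx": -3.5, "dy": -2.4}
    - {"dx": -3.5, "dy": -2.4}
    - {"dx": -3.5, "dy": -2.4}
    - {"dx": -3.5, "dy": -2.4}
    - {"dx": -3.5, "dy": -2.4}
    - {"dx": -3.5, "dy": -2.4}
    - {"dx": -3.5, "dy": -2.4}
    - {"dx": -3.5, "dy": -2.4}
    - {"dx": -3.5, "dy": -2.4}
    - {"dx": -3.5, "dy": -2.4}
  claw: 8.7

```text
$.steps[0]: bad value
```

move_arm:
  steps:
    - {"spin": 0.145}
    - {"spin": 0.145}
    - {"spin": 0.145}
    - {"spin": 0.145}
    - {"spin": 0.145}
    - {"spin": 0.145}
    - {"spin": 0.145}
    - {"spin": 0.145}
    - {"spin": 0.145}
    - {"spin": 0.145}
    - {"spin": 0.145}
    - {"spin": 0.145}

```text
$.steps[0]: bad value
```

```bash
cat >> h.py <<'E'
from scipy.spatial.transform import Rotation as Ro
def delta(X=None,yaw_y=None):
    s=telemetry.read_state();R=Ro.from_quat(s['eef_rot']).as_matrix()
    a=np.degrees(np.arctan2(R[1,1],R[0,1]))
    print('t',round(s['time'],2),'p',np.round(s['ee_pos'],4),'R\n',np.round(R,4),'yaw_y',round(a,2),'F',np.round(s['ft_force'],2),'T',np.round(s['torque'],3),'j',np.round(s['joint_positions'],2),'w',s['width'])
    if X is not None: print('d cm',np.round(R.T@(np.array(X)-s['ee_pos'])*100,2))
    if yaw_y is not None: print('spin',round(np.radians((a-yaw_y+180)%360-180),3))
E
python3 -c "
from h import *
delta([.5444,.1048,.3395],-99.4)"
```

```text
t 0.3 p [0.2587 0.5689 0.4045] R
 [[-9.103e-01  4.139e-01 -2.000e-04]
 [ 4.139e-01  9.103e-01 -4.000e-04]
 [-0.000e+00 -4.000e-04 -1.000e+00]] yaw_y 65.55 F [ 0.48 -0.2   0.18] T [-0.067 -0.002  0.01 ] j [-1.17  0.33 -0.06  1.46  0.02  1.35 -0.09] w 0.08674477981176867
d cm [-45.22 -30.42   6.51]
spin 2.879
```

move_arm:
  steps:
    - {"dx": -2, "dy": -1.3, "dz": 0, "spin": 0}
    - {"dx": -3.5, "dy": -2.4, "dz": 0, "spin": 0}
    - {"dx": -3.5, "dy": -2.4, "dz": 0, "spin": 0}
    - {"dx": -3.5, "dy": -2.4, "dz": 0, "spin": 0}
    - {"dx": -3.5, "dy": -2.4, "dz": 0, "spin": 0}
    - {"dx": -3.5, "dy": -2.4, "dz": 0, "spin": 0}
    - {"dx": -3.5, "dy": -2.4, "dz": 0, "spin": 0}
    - {"dx": -3.5, "dy": -2.4, "dz": 0, "spin": 0}
    - {"dx": -3.5, "dy": -2.4, "dz": 0, "spin": 0}
    - {"dx": -3.5, "dy": -2.4, "dz": 0, "spin": 0}
    - {"dx": -3.5, "dy": -2.4, "dz": 0, "spin": 0}
    - {"dx": -3.5, "dy": -2.4, "dz": 0, "spin": 0}
  claw: 8.7

```text
time: 1.5
ee_pos: [0.5133, 0.1475, 0.4049]
eef_rot: [0.212, 0.977, 0.0, 0.0]
ft_force: [-0.0, 0.2, 0.1]
width: 0.0869
grip_force: 0.0
```

move_arm:
  steps:
    - {"dx": 0, "dy": 0, "dz": 0, "spin": 0.145}
    - {"dx": 0, "dy": 0, "dz": 0, "spin": 0.145}
    - {"dx": 0, "dy": 0, "dz": 0, "spin": 0.145}
    - {"dx": 0, "dy": 0, "dz": 0, "spin": 0.145}
    - {"dx": 0, "dy": 0, "dz": 0, "spin": 0.145}
    - {"dx": 0, "dy": 0, "dz": 0, "spin": 0.145}
    - {"dx": 0, "dy": 0, "dz": 0, "spin": 0.145}
    - {"dx": 0, "dy": 0, "dz": 0, "spin": 0.145}
    - {"dx": 0, "dy": 0, "dz": 0, "spin": 0.145}
    - {"dx": 0, "dy": 0, "dz": 0, "spin": 0.145}
    - {"dx": 0, "dy": 0, "dz": 0, "spin": 0.145}
    - {"dx": 0, "dy": 0, "dz": 0, "spin": 0.145}

```text
time: 2.7
ee_pos: [0.5127, 0.1491, 0.4047]
eef_rot: [0.885, 0.466, 0.0, -0.0]
ft_force: [0.8, -0.3, 0.4]
width: 0.0867
grip_force: 0.0
```

```bash
python3 -c "
from h import *
delta([.5444,.1048,.3395],-99.4)"
```

```text
t 2.7 p [0.5127 0.1491 0.4047] R
 [[ 5.663e-01  8.242e-01  0.000e+00]
 [ 8.242e-01 -5.663e-01  1.000e-04]
 [ 1.000e-04 -1.000e-04 -1.000e+00]] yaw_y -34.49 F [ 0.84 -0.29  0.35] T [-0.071  0.082 -0.018] j [-0.72  0.13  0.39  1.72 -0.05  1.3  -0.93] w 0.08665514078459421
d cm [-1.85  5.13  6.52]
spin 1.133
```

move_arm:
  steps:
    - {"dx": -0.9, "dy": 2.5, "dz": 0, "spin": 0}
    - {"dx": -0.95, "dy": 2.63, "dz": 0, "spin": 0}
    - {"dx": 0, "dy": 0, "dz": 0.3, "spin": 0.1416}
    - {"dx": 0, "dy": 0, "dz": 0.3, "spin": 0.1416}
    - {"dx": 0, "dy": 0, "dz": 0.3, "spin": 0.1416}
    - {"dx": 0, "dy": 0, "dz": 0.3, "spin": 0.1416}
    - {"dx": 0, "dy": 0, "dz": 0.3, "spin": 0.1416}
    - {"dx": 0, "dy": 0, "dz": 0.3, "spin": 0.1416}
    - {"dx": 0, "dy": 0, "dz": 0.3, "spin": 0.1416}
    - {"dx": 0, "dy": 0, "dz": 0.3, "spin": 0.1416}
    - {"dx": 0, "dy": 0, "dz": 0, "spin": 0}
    - {"dx": 0, "dy": 0, "dz": 0, "spin": 0}

```text
time: 3.9
ee_pos: [0.5448, 0.1051, 0.3808]
eef_rot: [0.997, -0.077, -0.0, -0.0]
ft_force: [0.1, 0.5, 0.2]
width: 0.0868
grip_force: 0.0
```

```bash
python3 - <<'E'
from h import *
delta([.5444,.1048,.3395],-99.4)
s=cam('scene');b=cv2.resize(s['img'][130:280,300:460],None,fx=4,fy=4,interpolation=2)
cv2.imwrite('pics/c.png',b[:,:,::-1])
E
```

```text
t 3.9 p [0.5448 0.1051 0.3808] R
 [[ 0.9882 -0.153  -0.    ]
 [-0.153  -0.9882  0.    ]
 [-0.     -0.     -1.    ]] yaw_y -98.8 F [0.12 0.54 0.21] T [-0.065  0.207  0.035] j [-0.74  0.2   0.54  1.71 -0.11  1.26 -1.9 ] w 0.08675855157334769
d cm [-0.03  0.04  4.13]
spin 0.01
```

View pics/c.png

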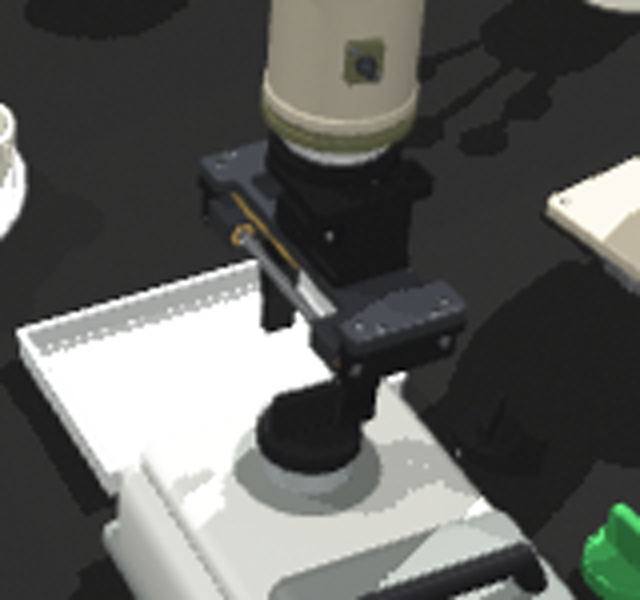

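The gripper straddles the wing at about (325,400) in the crop and is aligned with it. Descending.

move_arm:
  steps:
    - {"dx": 0, "dy": 0.04, "dz": 0.7, "spin": 0}
    - {"dx": 0, "dy": 0, "dz": 0.7, "spin": 0}
    - {"dx": 0, "dy": 0, "dz": 0.7, "spin": 0}
    - {"dx": 0, "dy": 0, "dz": 0.7, "spin": 0}
    - {"dx": 0, "dy": 0, "dz": 0.7, "spin": 0}
    - {"dx": 0, "dy": 0, "dz": 0.4, "spin": 0}
    - {"dx": 0, "dy": 0, "dz": 0.2, "spin": 0}
    - {"dx": 0, "dy": 0, "dz": 0, "spin": 0}

```text
time: 4.75
ee_pos: [0.5447, 0.1047, 0.3395]
eef_rot: [0.997, -0.079, -0.0, 0.0]
ft_force: [0.7, 0.2, 0.0]
width: 0.0872
grip_force: 0.0
```

move_arm:
  steps:
    - {"dx": 0, "dy": 0, "dz": 0, "spin": 0}
    - {"dx": 0, "dy": 0, "dz": 0, "spin": 0}
    - {"dx": 0, "dy": 0, "dz": 0, "spin": 0}
    - {"dx": 0, "dy": 0, "dz": 0, "spin": 0}
    - {"dx": 0, "dy": 0, "dz": 0, "spin": 0}
    - {"dx": 0, "dy": 0, "dz": 0, "spin": 0}
    - {"dx": 0, "dy": 0, "dz": 0, "spin": 0}
    - {"dx": 0, "dy": 0, "dz": 0, "spin": 0}
    - {"dx": 0, "dy": 0, "dz": 0, "spin": 0}
    - {"dx": 0, "dy": 0, "dz": 0, "spin": 0}
  claw: 0.8
  squeeze: 5

```text
time: 5.75
ee_pos: [0.5447, 0.1047, 0.3397]
eef_rot: [0.997, -0.079, -0.0, -0.0]
ft_force: [0.9, 0.4, -0.0]
width: 0.015
grip_force: 0.0
```

```bash
python3 -c "
from h import *
delta([.5444,.1048,.3395],-99.4);print(telemetry.read_state()['grip_force'])"
```

```text
t 5.75 p [0.5447 0.1047 0.3397] R
 [[ 9.875e-01 -1.574e-01 -0.000e+00]
 [-1.574e-01 -9.875e-01  1.000e-04]
 [-0.000e+00 -1.000e-04 -1.000e+00]] yaw_y -99.05 F [ 0.87  0.36 -0.  ] T [-0.013  0.143 -0.038] j [-0.73  0.24  0.53  1.76 -0.13  1.18 -1.89] w 0.01495637667072163
d cm [-0.03 -0.01  0.02]
spin 0.006
0.0
```

move_arm:
  steps:
    - {"dx": 0, "dy": 0, "dz": 0, "spin": 0}
    - {"dx": 0, "dy": 0, "dz": 0, "spin": 0}
    - {"dx": 0, "dy": 0, "dz": 0, "spin": 0}

```text
time: 6.05
ee_pos: [0.5447, 0.1041, 0.3397]
eef_rot: [0.997, -0.079, -0.0, 0.0]
ft_force: [-0.6, -3.5, 2.0]
width: 0.0118
grip_force: 5.0
```

```bash
python3 -c "
from h import *
delta([.5444,.1048,.3395],-99.4);print(telemetry.read_state()['grip_force'])"
```

```text
t 6.05 p [0.5447 0.1041 0.3397] R
 [[ 9.874e-01 -1.580e-01 -2.000e-04]
 [-1.580e-01 -9.874e-01 -6.000e-04]
 [-1.000e-04  6.000e-04 -1.000e+00]] yaw_y -99.09 F [-0.65 -3.5   2.04] T [-1.045  0.451 -0.007] j [-0.73  0.24  0.53  1.76 -0.13  1.18 -1.89] w 0.011828455980133242
d cm [-0.04 -0.07  0.02]
spin 0.005
5.004309047944844
```

move_arm:
  steps:
    - {"dx": 0, "dy": 0.08, "dz": 0, "spin": 0}
    - {"dx": 0, "dy": 0, "dz": 0, "spin": 0}
    - {"dx": 0, "dy": 0, "dz": 0, "spin": 0}

```text
time: 6.35
ee_pos: [0.5446, 0.1037, 0.3397]
eef_rot: [0.997, -0.079, 0.0, 0.0]
ft_force: [-0.5, -3.3, 0.5]
width: 0.0117
grip_force: 5.0
```

move_arm:
  steps:
    - {"dx": 0, "dy": 0, "dz": 0, "spin": 0}
    - {"dx": 0, "dy": 0, "dz": 0, "spin": 0}
    - {"dx": 0, "dy": 0, "dz": 0, "spin": 0}
    - {"dx": 0, "dy": 0, "dz": 0, "spin": 0}
  squeeze: 35

```text
time: 6.75
ee_pos: [0.5446, 0.1038, 0.3397]
eef_rot: [0.997, -0.079, 0.0, 0.0]
ft_force: [0.1, -4.8, 1.0]
width: 0.0118
grip_force: 35.0
```

```bash
python3 -c "
from h import *
delta();print(telemetry.read_state()['grip_force'])"
```

```text
t 6.75 p [0.5446 0.1038 0.3397] R
 [[ 9.875e-01 -1.574e-01  1.000e-04]
 [-1.574e-01 -9.875e-01 -1.000e-04]
 [ 1.000e-04  1.000e-04 -1.000e+00]] yaw_y -99.06 F [ 0.13 -4.77  0.96] T [-1.065  0.188  0.023] j [-0.73  0.24  0.53  1.76 -0.13  1.18 -1.89] w 0.011770566350005736
34.98541000066325
```

move_arm:
  steps:
    - {"dx": 0, "dy": 0.08, "dz": 0, "spin": 0}
    - {"dx": 0, "dy": 0, "dz": 0, "spin": 0}
    - {"dx": 0, "dy": 0, "dz": 0, "spin": 0}
    - {"dx": 0, "dy": 0, "dz": 0, "spin": 0}

```text
time: 7.15
ee_pos: [0.5445, 0.1035, 0.3398]
eef_rot: [0.997, -0.079, 0.0, -0.0]
ft_force: [1.6, 0.2, -1.5]
width: 0.0116
grip_force: 35.0
```

move_arm:
  steps:
    - {"dx": 0, "dy": 0, "dz": 0.1, "spin": 0}
    - {"dx": 0, "dy": 0, "dz": 0.1, "spin": 0}
    - {"dx": 0, "dy": 0, "dz": 0.1, "spin": 0}
    - {"dx": 0, "dy": 0, "dz": 0.05, "spin": 0}
    - {"dx": 0, "dy": 0, "dz": 0.05, "spin": 0}
    - {"dx": 0, "dy": 0, "dz": 0, "spin": 0}
    - {"dx": 0, "dy": 0, "dz": 0, "spin": 0}
    - {"dx": 0, "dy": 0, "dz": 0, "spin": 0}

```text
time: 7.95
ee_pos: [0.5446, 0.1033, 0.3368]
eef_rot: [0.997, -0.079, 0.0, -0.001]
ft_force: [-2.7, -0.1, 10.5]
width: 0.0119
grip_force: 35.0
```

move_arm:
  steps:
    - {"dx": 0, "dy": 0, "dz": 0.08, "spin": 0}
    - {"dx": 0, "dy": 0, "dz": 0.08, "spin": 0}
    - {"dx": 0, "dy": 0, "dz": 0, "spin": 0}
    - {"dx": 0, "dy": 0, "dz": 0, "spin": 0}

```text
time: 8.35
ee_pos: [0.5446, 0.1033, 0.3355]
eef_rot: [0.997, -0.079, 0.0, -0.001]
ft_force: [-4.2, -0.2, 12.4]
width: 0.012
grip_force: 35.0
```

```bash
python3 -c "
from h import *
delta()"
```

```text
t 8.35 p [0.5446 0.1033 0.3355] R
 [[ 9.876e-01 -1.571e-01  8.000e-04]
 [-1.571e-01 -9.876e-01  1.400e-03]
 [ 6.000e-04 -1.500e-03 -1.000e+00]] yaw_y -99.04 F [-4.25 -0.15 12.43] T [-0.168  1.105  0.011] j [-0.73  0.24  0.53  1.77 -0.13  1.17 -1.89] w 0.012023302371959851
```

move_arm:
  steps:
    - {"dx": -0.06, "dy": 0, "dz": 0, "spin": 0}
    - {"dx": 0, "dy": 0, "dz": 0, "spin": -0.05}
    - {"dx": 0, "dy": 0, "dz": 0, "spin": -0.05}
    - {"dx": 0, "dy": 0, "dz": 0, "spin": -0.05}
    - {"dx": 0, "dy": 0, "dz": 0, "spin": -0.05}
    - {"dx": 0, "dy": 0, "dz": 0, "spin": 0}
    - {"dx": 0, "dy": 0, "dz": 0, "spin": 0}

```text
time: 9.05
ee_pos: [0.5445, 0.1035, 0.3358]
eef_rot: [1.0, 0.021, 0.001, -0.001]
ft_force: [-1.0, -1.0, 12.2]
width: 0.0115
grip_force: 35.0
```

```bash
python3 -c "
from h import *
delta()"
```

```text
t 9.05 p [0.5445 0.1035 0.3358] R
 [[ 0.9991  0.0424  0.0027]
 [ 0.0424 -0.9991  0.0018]
 [ 0.0027 -0.0017 -1.    ]] yaw_y -87.57 F [-1.   -1.02 12.22] T [-0.083  0.333  0.02 ] j [-0.71  0.24  0.51  1.77 -0.13  1.17 -1.69] w 0.011543339421600936
```

move_arm:
  steps:
    - {"dx": 0, "dy": 0, "dz": 0.03, "spin": -0.06}
    - {"dx": 0, "dy": 0, "dz": 0, "spin": -0.06}
    - {"dx": 0, "dy": 0, "dz": 0, "spin": -0.06}
    - {"dx": 0, "dy": 0, "dz": 0, "spin": -0.06}
    - {"dx": 0, "dy": 0, "dz": 0, "spin": -0.06}
    - {"dx": 0, "dy": 0, "dz": 0, "spin": 0}
    - {"dx": 0, "dy": 0, "dz": 0, "spin": 0}

```text
time: 9.75
ee_pos: [0.5445, 0.1037, 0.3357]
eef_rot: [0.985, 0.17, 0.002, -0.001]
ft_force: [-0.7, 0.9, 11.6]
width: 0.0116
grip_force: 35.0
```

```bash
python3 -c "
from h import *
delta()"
```

```text
t 9.75 p [0.5445 0.1037 0.3357] R
 [[ 9.419e-01  3.360e-01  3.100e-03]
 [ 3.360e-01 -9.419e-01  2.000e-03]
 [ 3.600e-03 -9.000e-04 -1.000e+00]] yaw_y -70.37 F [-0.67  0.93 11.58] T [0.046 0.317 0.014] j [-0.68  0.23  0.47  1.77 -0.12  1.17 -1.4 ] w 0.01160594577025105
```

move_arm:
  steps:
    - {"dx": 0, "dy": 0, "dz": 0.05, "spin": -0.05}
    - {"dx": 0, "dy": 0, "dz": 0, "spin": -0.05}
    - {"dx": 0, "dy": 0, "dz": 0, "spin": -0.05}
    - {"dx": 0, "dy": 0, "dz": 0, "spin": -0.04}
    - {"dx": 0, "dy": 0, "dz": 0, "spin": 0}
    - {"dx": 0, "dy": 0, "dz": 0, "spin": 0}

```text
time: 10.35
ee_pos: [0.5446, 0.1037, 0.3353]
eef_rot: [0.965, 0.263, 0.002, -0.001]
ft_force: [-0.7, 0.3, 13.7]
width: 0.0116
grip_force: 35.0
```

```bash
python3 -c "
from h import *
delta()"
```

```text
t 10.35 p [0.5446 0.1037 0.3353] R
 [[ 8.615e-01  5.077e-01  3.300e-03]
 [ 5.077e-01 -8.615e-01  2.100e-03]
 [ 3.900e-03 -2.000e-04 -1.000e+00]] yaw_y -59.49 F [-0.69  0.34 13.67] T [0.035 0.347 0.009] j [-0.66  0.23  0.45  1.76 -0.11  1.16 -1.22] w 0.01159214532615931
```

move_arm:
  steps:
    - {"dx": 0, "dy": 0, "dz": 0, "spin": -0.03}
    - {"dx": 0, "dy": 0, "dz": 0, "spin": -0.03}
    - {"dx": 0, "dy": 0, "dz": 0, "spin": 0}
    - {"dx": 0, "dy": 0, "dz": 0, "spin": 0}

```text
time: 10.75
ee_pos: [0.5445, 0.1037, 0.3353]
eef_rot: [0.956, 0.292, 0.002, -0.001]
ft_force: [-0.2, 0.8, 12.8]
width: 0.0116
grip_force: 35.0
```

```bash
cat > q.py <<'E'
from h import *
s=telemetry.read_state();R=Ro.from_quat(s['eef_rot']).as_matrix()
print('turned',np.degrees(np.arctan2(R[1,1],R[0,1]))+99.06,'p',np.round(s['ee_pos'],4),'F',np.round(s['ft_force'],1),'T',np.round(s['torque'],3),'w',s['width'],s['time'])
E
python3 q.py
```

```text
turned 43.006612718221064 p [0.5445 0.1037 0.3353] F [-0.2  0.8 12.8] T [ 0.018  0.375 -0.002] w 0.011580304011639805 10.75
```

move_arm:
  steps:
    - {"dx": 0, "dy": 0, "dz": 0, "spin": -0.03}
    - {"dx": 0, "dy": 0, "dz": 0, "spin": -0.03}
    - {"dx": 0, "dy": 0, "dz": 0, "spin": 0}
    - {"dx": 0, "dy": 0, "dz": 0, "spin": 0}

```text
time: 11.15
ee_pos: [0.5445, 0.1037, 0.3353]
eef_rot: [0.947, 0.32, 0.002, -0.001]
ft_force: [-0.7, 1.0, 13.9]
width: 0.0116
grip_force: 35.0
```

```bash
python3 q.py
```

```text
turned 46.44427849966064 p [0.5445 0.1037 0.3353] F [-0.7  1.  13.9] T [ 0.034  0.338 -0.029] w 0.011609852369935031 11.15
```

move_arm:
  steps:
    - {"dx": 0, "dy": 0, "dz": 0, "spin": -0.03}
    - {"dx": 0, "dy": 0, "dz": 0, "spin": -0.03}
    - {"dx": 0, "dy": 0, "dz": 0, "spin": 0}
    - {"dx": 0, "dy": 0, "dz": 0, "spin": 0}

```text
time: 11.55
ee_pos: [0.5445, 0.1037, 0.3353]
eef_rot: [0.937, 0.348, 0.002, -0.001]
ft_force: [-0.7, 0.9, 13.2]
width: 0.0118
grip_force: 35.5
```

```bash
python3 q.py
```

```text
turned 49.83129544507019 p [0.5445 0.1037 0.3353] F [-0.7  0.9 13.2] T [ 0.256  0.44  -0.601] w 0.011788637127196192 11.55
```

The stop is felt at about 49 degrees, with the torque jumping to -0.6 N m. I'll ease back slightly and check before lifting.

move_arm:
  steps:
    - {"dx": 0, "dy": 0, "dz": 0, "spin": 0.025}
    - {"dx": 0, "dy": 0, "dz": 0, "spin": 0}
    - {"dx": 0, "dy": 0, "dz": 0, "spin": 0}

```text
time: 11.85
ee_pos: [0.5445, 0.1038, 0.3353]
eef_rot: [0.942, 0.337, 0.002, -0.001]
ft_force: [-0.2, 1.0, 13.5]
width: 0.0119
grip_force: 35.1
```

```bash
python3 q.py
```

```text
turned 48.418870967574875 p [0.5445 0.1038 0.3353] F [-0.2  1.  13.5] T [ 0.183  0.459 -0.37 ] w 0.011913672470088982 11.85
```

move_arm:
  steps:
    - {"dx": 0, "dy": 0, "dz": 0, "spin": 0.03}
    - {"dx": 0, "dy": 0, "dz": 0, "spin": 0}
    - {"dx": 0, "dy": 0, "dz": 0, "spin": 0}

```text
time: 12.15
ee_pos: [0.5445, 0.1038, 0.3353]
eef_rot: [0.946, 0.323, 0.002, -0.001]
ft_force: [-1.1, 0.7, 13.8]
width: 0.0116
grip_force: 35.0
```

```bash
python3 q.py
```

```text
turned 46.73479901269442 p [0.5445 0.1038 0.3353] F [-1.1  0.7 13.8] T [ 0.118  0.484 -0.036] w 0.011570870925574876 12.15
```

move_arm:
  steps:
    - {"dx": 0, "dy": 0, "dz": -0.1, "spin": 0}
    - {"dx": 0, "dy": 0, "dz": -0.1, "spin": 0}
    - {"dx": 0, "dy": 0, "dz": -0.1, "spin": 0}
    - {"dx": 0, "dy": 0, "dz": -0.1, "spin": 0}
    - {"dx": 0, "dy": 0, "dz": -0.1, "spin": 0}
    - {"dx": 0, "dy": 0, "dz": -0.1, "spin": 0}
    - {"dx": 0, "dy": 0, "dz": 0, "spin": 0}
    - {"dx": 0, "dy": 0, "dz": 0, "spin": 0}

```text
time: 12.95
ee_pos: [0.544, 0.1035, 0.3396]
eef_rot: [0.946, 0.323, 0.001, -0.0]
ft_force: [2.7, 2.1, 5.6]
width: 0.0118
grip_force: 35.0
```

```bash
python3 q.py
```

```text
turned 46.72138938394698 p [0.544  0.1035 0.3396] F [2.7 2.1 5.6] T [ 0.54  -0.531 -0.016] w 0.011763798081750045 12.95
```

move_arm:
  steps:
    - {"dx": 0, "dy": 0, "dz": -0.1, "spin": 0}
    - {"dx": 0, "dy": 0, "dz": -0.1, "spin": 0}
    - {"dx": 0, "dy": 0, "dz": -0.1, "spin": 0}
    - {"dx": 0, "dy": 0, "dz": -0.1, "spin": 0}
    - {"dx": 0, "dy": 0, "dz": 0, "spin": 0}
    - {"dx": 0, "dy": 0, "dz": 0, "spin": 0}

```text
time: 13.55
ee_pos: [0.5435, 0.103, 0.3428]
eef_rot: [0.947, 0.323, -0.001, -0.0]
ft_force: [0.4, 0.0, -2.0]
width: 0.0117
grip_force: 35.0
```

```bash
python3 q.py
```

```text
turned 46.692938082868025 p [0.5435 0.103  0.3428] F [ 0.4  0.  -2. ] T [-0.024  0.33  -0.024] w 0.011731673986215259 13.55
```

move_arm:
  steps:
    - {"dx": 0, "dy": 0, "dz": -0.2, "spin": 0}
    - {"dx": 0, "dy": 0, "dz": -0.3, "spin": 0}
    - {"dx": 0, "dy": 0, "dz": -0.4, "spin": 0}
    - {"dx": 0, "dy": 0, "dz": -0.5, "spin": 0}
    - {"dx": 0, "dy": 0, "dz": -0.6, "spin": 0}
    - {"dx": 0, "dy": 0, "dz": -0.7, "spin": 0}
    - {"dx": 0, "dy": 0, "dz": -0.7, "spin": 0}
    - {"dx": 0, "dy": 0, "dz": -0.7, "spin": 0}
    - {"dx": 0, "dy": 0, "dz": -0.6, "spin": 0}
    - {"dx": 0, "dy": 0, "dz": -0.3, "spin": 0}
    - {"dx": 0, "dy": 0, "dz": 0, "spin": 0}
    - {"dx": 0, "dy": 0, "dz": 0, "spin": 0}

```text
time: 14.75
ee_pos: [0.5438, 0.1032, 0.3931]
eef_rot: [0.947, 0.323, -0.0, -0.0]
ft_force: [0.8, -0.4, -1.5]
width: 0.0118
grip_force: 35.0
```

```bash
python3 - <<'E'
from h import *
delta([.4703,-.0993,.36])
s=cam('scene');b=cv2.resize(s['img'][130:280,290:450],None,fx=4,fy=4,interpolation=2)
cv2.imwrite('pics/d.png',b[:,:,::-1])
E
```

```text
t 14.75 p [0.5438 0.1032 0.3931] R
 [[ 7.918e-01  6.108e-01 -3.000e-04]
 [ 6.108e-01 -7.918e-01  1.000e-04]
 [-2.000e-04 -2.000e-04 -1.000e+00]] yaw_y -52.35 F [ 0.77 -0.35 -1.49] T [-0.06   0.154  0.008] j [-0.66  0.18  0.44  1.69 -0.08  1.28 -1.11] w 0.011803120676991786
d cm [-18.19  11.54   3.31]
```

View pics/d.png

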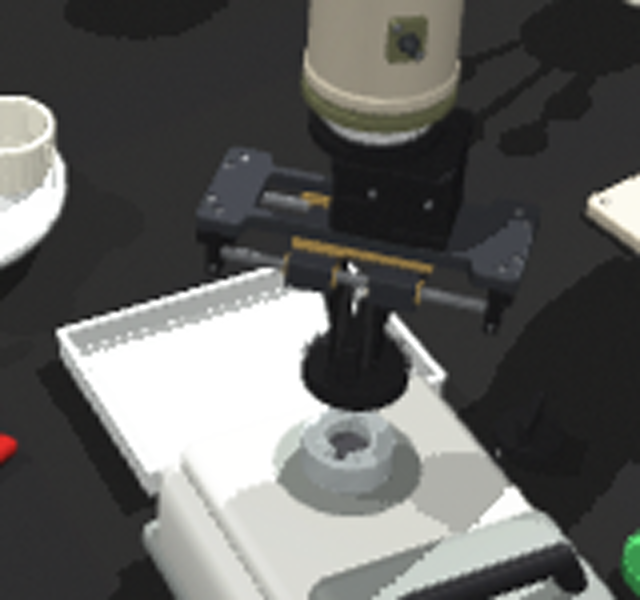

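The cap is out: it shows at about (355,370) in the crop, above the open neck at (345,440). Carrying it over the pan.

move_arm:
  steps:
    - {"dx": -0.7, "dy": 0.5, "dz": 0, "spin": 0}
    - {"dx": -1.4, "dy": 0.9, "dz": 0, "spin": 0}
    - {"dx": -2, "dy": 1.3, "dz": 0, "spin": 0}
    - {"dx": -2.5, "dy": 1.6, "dz": 0, "spin": 0}
    - {"dx": -2.8, "dy": 1.7, "dz": 0, "spin": 0}
    - {"dx": -2.8, "dy": 1.7, "dz": 0, "spin": 0}
    - {"dx": -2.5, "dy": 1.6, "dz": 0, "spin": 0}
    - {"dx": -2, "dy": 1.3, "dz": 0, "spin": 0}
    - {"dx": -1.3, "dy": 0.9, "dz": 0, "spin": 0}
    - {"dx": -0.7, "dy": 0.5, "dz": 0, "spin": 0}
    - {"dx": 0, "dy": 0, "dz": 0, "spin": 0}
    - {"dx": 0, "dy": 0, "dz": 0, "spin": 0}

```text
time: 16.0
ee_pos: [0.4694, -0.1053, 0.3932]
eef_rot: [0.946, 0.323, 0.0, -0.0]
ft_force: [-0.2, 0.6, -0.5]
width: 0.0116
grip_force: 35.0
```

move_arm:
  steps:
    - {"dx": 0, "dy": 0, "dz": 0.8, "spin": 0}
    - {"dx": 0, "dy": 0, "dz": 1.5, "spin": 0}
    - {"dx": 0, "dy": 0, "dz": 1.8, "spin": 0}
    - {"dx": 0, "dy": 0, "dz": 1.8, "spin": 0}
    - {"dx": 0, "dy": 0, "dz": 1.8, "spin": 0}
    - {"dx": 0, "dy": 0, "dz": 1.6, "spin": 0}
    - {"dx": 0, "dy": 0, "dz": 1.2, "spin": 0}
    - {"dx": 0, "dy": 0, "dz": 0.9, "spin": 0}
    - {"dx": 0, "dy": 0, "dz": 0.5, "spin": 0}
    - {"dx": 0, "dy": 0, "dz": 0, "spin": 0}
    - {"dx": 0, "dy": 0, "dz": 0, "spin": 0}

```text
time: 17.1
ee_pos: [0.4693, -0.1061, 0.2747]
eef_rot: [0.947, 0.323, 0.0, 0.0]
ft_force: [-0.6, -0.6, -2.2]
width: 0.0118
grip_force: 35.0
```

```bash
python3 - <<'E'
from h import *
delta([.469,-.106,.213])
b=np.hstack([cv2.resize(cam('scene')['img'][150:270,280:440],(400,300),interpolation=2),cv2.resize(cam('top')['img'][160:310,220:420],(400,300),interpolation=2)])
cv2.imwrite('pics/e.png',b[:,:,::-1])
E
```

```text
t 17.1 p [ 0.4693 -0.1061  0.2747] R
 [[ 7.919e-01  6.107e-01  7.000e-04]
 [ 6.107e-01 -7.919e-01  1.000e-04]
 [ 6.000e-04  3.000e-04 -1.000e+00]] yaw_y -52.36 F [-0.58 -0.58 -2.24] T [-0.101  0.112 -0.072] j [-0.43  0.14  0.6   2.01 -0.1   1.01 -0.7 ] w 0.01183185634243671
d cm [-0.02 -0.03  6.17]
```

View pics/e.png

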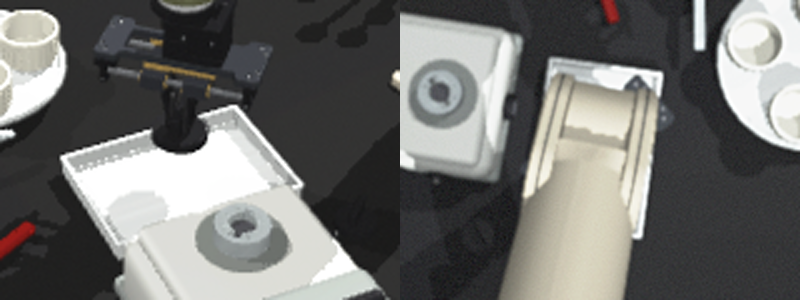

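The cap hangs centrally over the pan: (180,135) in the left crop, with the pan all round it. Lowering.

move_arm:
  steps:
    - {"dx": 0, "dy": 0, "dz": 0.7, "spin": 0}
    - {"dx": 0, "dy": 0, "dz": 1, "spin": 0}
    - {"dx": 0, "dy": 0, "dz": 1.2, "spin": 0}
    - {"dx": 0, "dy": 0, "dz": 1.2, "spin": 0}
    - {"dx": 0, "dy": 0, "dz": 0.8, "spin": 0}
    - {"dx": 0, "dy": 0, "dz": 0.5, "spin": 0}
    - {"dx": 0, "dy": 0, "dz": 0.3, "spin": 0}
    - {"dx": 0, "dy": 0, "dz": 0, "spin": 0}
    - {"dx": 0, "dy": 0, "dz": 0, "spin": 0}

```text
time: 18.1
ee_pos: [0.4693, -0.1061, 0.2176]
eef_rot: [0.947, 0.323, 0.0, 0.0]
ft_force: [-0.7, -0.4, -0.7]
width: 0.0119
grip_force: 35.0
```

move_arm:
  steps:
    - {"dx": 0, "dy": 0, "dz": 0.1, "spin": 0}
    - {"dx": 0, "dy": 0, "dz": 0.1, "spin": 0}
    - {"dx": 0, "dy": 0, "dz": 0.1, "spin": 0}
    - {"dx": 0, "dy": 0, "dz": 0, "spin": 0}
    - {"dx": 0, "dy": 0, "dz": 0, "spin": 0}

```text
time: 18.6
ee_pos: [0.4691, -0.106, 0.2143]
eef_rot: [0.947, 0.323, 0.0, -0.0]
ft_force: [0.2, -0.1, -0.6]
width: 0.0119
grip_force: 35.0
```

move_arm:
  steps:
    - {"dx": 0, "dy": 0, "dz": 0.05, "spin": 0}
    - {"dx": 0, "dy": 0, "dz": 0.05, "spin": 0}
    - {"dx": 0, "dy": 0, "dz": 0.05, "spin": 0}
    - {"dx": 0, "dy": 0, "dz": 0, "spin": 0}
    - {"dx": 0, "dy": 0, "dz": 0, "spin": 0}

```text
time: 19.1
ee_pos: [0.4691, -0.1061, 0.2128]
eef_rot: [0.947, 0.323, 0.0, -0.0]
ft_force: [-0.6, -1.1, -0.8]
width: 0.0114
grip_force: 35.0
```

move_arm:
  steps:
    - {"dx": 0, "dy": 0, "dz": 0.05, "spin": 0}
    - {"dx": 0, "dy": 0, "dz": 0.05, "spin": 0}
    - {"dx": 0, "dy": 0, "dz": 0, "spin": 0}
    - {"dx": 0, "dy": 0, "dz": 0, "spin": 0}

```text
time: 19.5
ee_pos: [0.4692, -0.1062, 0.2126]
eef_rot: [0.947, 0.323, 0.0, -0.0]
ft_force: [-5.3, 0.6, 12.3]
width: 0.0117
grip_force: 35.0
```

move_arm:
  steps:
    - {"dx": 0, "dy": 0, "dz": -0.06, "spin": 0}
    - {"dx": 0, "dy": 0, "dz": 0, "spin": 0}
    - {"dx": 0, "dy": 0, "dz": 0, "spin": 0}

```text
time: 19.8
ee_pos: [0.4692, -0.1061, 0.2126]
eef_rot: [0.947, 0.323, 0.0, -0.0]
ft_force: [-1.1, -1.0, 5.5]
width: 0.0119
grip_force: 35.0
```

move_arm:
  steps:
    - {"dx": 0, "dy": 0, "dz": 0, "spin": 0}
    - {"dx": 0, "dy": 0, "dz": 0, "spin": 0}
    - {"dx": 0, "dy": 0, "dz": 0, "spin": 0}
    - {"dx": 0, "dy": 0, "dz": 0, "spin": 0}
    - {"dx": 0, "dy": 0, "dz": 0, "spin": 0}
    - {"dx": 0, "dy": 0, "dz": 0, "spin": 0}
  claw: 4.5

```text
time: 20.4
ee_pos: [0.4691, -0.106, 0.2124]
eef_rot: [0.947, 0.323, -0.0, -0.0]
ft_force: [-0.3, -0.0, 0.7]
width: 0.0436
grip_force: 0.0
```

move_arm:
  steps:
    - {"dx": 0, "dy": 0, "dz": -0.5, "spin": 0}
    - {"dx": 0, "dy": 0, "dz": -1, "spin": 0}
    - {"dx": 0, "dy": 0, "dz": -1.5, "spin": 0}
    - {"dx": 0, "dy": 0, "dz": -2, "spin": 0}
    - {"dx": 0, "dy": 0, "dz": -3, "spin": 0}
    - {"dx": 0, "dy": 0, "dz": -3, "spin": 0}
    - {"dx": 0, "dy": 0, "dz": -3, "spin": 0}
    - {"dx": 0, "dy": 0, "dz": -2, "spin": 0}
    - {"dx": 0, "dy": 0, "dz": -1, "spin": 0}
    - {"dx": 0, "dy": 0, "dz": 0, "spin": 0}

```text
time: 21.4
ee_pos: [0.4693, -0.1062, 0.3838]
eef_rot: [0.947, 0.323, 0.001, 0.0]
ft_force: [-0.8, 0.2, 0.7]
width: 0.0452
grip_force: 0.0
```

```bash
python3 - <<'E'
from h import *
b=cv2.resize(cam('scene')['img'][150:270,280:440],(640,480),interpolation=2)
cv2.imwrite('pics/f.png',b[:,:,::-1])
E
```

```text
(no output)
```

View pics/f.png

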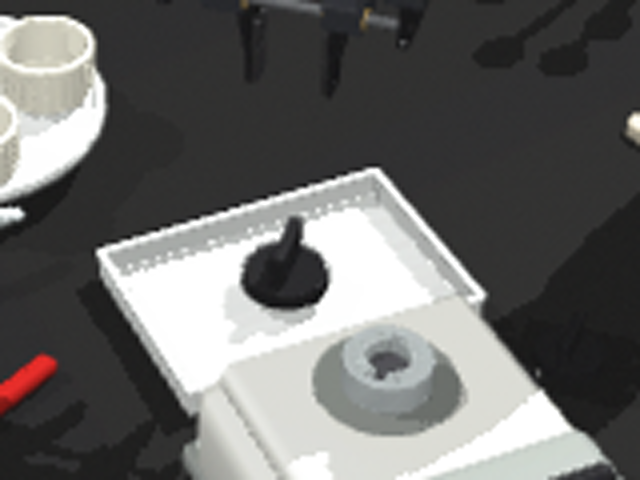

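The cap stands upright in the pan at about (287,275) in the crop, and the gripper is clear of it.

```bash
python3 -c "
from h import *
print(job.close_job())"
```

```text
the job is handed in; nothing more can be done
None
```

The cap was pushed down, turned about 47° to the stop, lifted out and set down upright in the pan; I handed the job in at about 21 s, and the verdict was not shown.

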